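# Dock the sample crate and hold up the tall tube at a slant

### The job

Push the grey sample crate along the roller track all the way into the station bay, until it is home against the end stop. Then draw the one tall tube out of the docked crate and finish holding it still in the gripper for inspection, slanted at about 45 degrees from upright, with every part of it at least 15 cm above the worktop (do not put it down or let go). Leave the crate docked on the track, the two short tubes in their sockets, and the bottle, flask and beaker standing where they are.

Things in the scene. Friction and masses are not known exactly. Their poses are not given: they have to be found in the camera images.
- track: fixed roller track 130 x 440 mm along its own y axis; origin on the worktop, on its centre line. Free-turning steel rollers, tops 29 mm above the worktop, between aluminium side rails (tops 40 mm high, 106 mm apart inside). The station bay is its -y end, to the robot's right: grey cheeks 66 mm high from y = -245 to -95 mm, flared out to y = -64. The +y end (y = 195 mm) is open
- bay_stop (a point): centre of the bay's end stop at the face of its rubber buffers, y = -240 mm on the track, 52 mm above the worktop; the stop is 70 mm high. The crate is home when its -y end wall touches the buffers (its origin then at y = -145 mm in the track's frame)
- crate: open grey crate riding on the rollers, 100 (x) x 190 (y) x 50 mm high, 4 mm walls, 0.35 to 0.7 kg; rolls at 1 to 3 N. Origin at the centre of its underside, axes as the track's, 3 mm play each side. A white block in it, top 40 mm above the underside, holds three tubes upright at x = 0, y = -60, -18 and +24 mm; any of these may hold the tall one. The +y compartment, 43 mm long, is empty
- push_face (a point): centre of the outer face of the crate's +y end wall, the end to push: 95 mm from the crate's origin, 25 mm above its underside (54 mm above the worktop); the wall's top is 79 mm above the worktop
- tall_tube_mid (a point): centre (half-way up) of the tall tube: screw-capped clear plastic sample tube 120 mm long, z axis along it towards the cap; body 24 mm across with a conical foot, white round cap 30 mm across forming the top 20 mm; 40 g. It stands loosely (1 mm play all round) in a socket 36 mm deep, its top about 153 mm above the worktop
- tall_tube_foot (a point): the tall tube's lower end, on its axis, 60 mm below its centre
- tall_tube_top (a point): the top of the tall tube's cap, on its axis, 60 mm above its centre
- tall_tube: the tall tube as a whole; origin at its lower end, z axis along it towards the cap
- short_tube_a_mid (a point): centre of a short tube that stays in the crate: screw-capped clear plastic sample tube 75 mm long, z axis along it towards the cap; body 24 mm across with a conical foot, white round cap 30 mm across forming the top 20 mm; 40 g; its top is about 108 mm above the worktop
- short_tube_b_mid (a point): centre of the other short tube that stays in the crate, the same as the first
- bottle_near: small reagent bottle with black cap, 36 x 37 x 66 mm, loose, on the robot's side of the track; origin at the centre of its underside; to be left alone
- flask_near: conical flask, 64 x 64 x 104 mm, loose, on the far side of the track; origin at the centre of its underside; to be left alone
- beaker_side: empty beaker, 71 x 77 x 88 mm, loose, to the left; origin at the centre of its underside; to be left alone
There are look-alikes about, which are no part of the job. Leave any pink look-alike of the part that bears short_tube_a_mid alone.

How it is judged:
By the outcome, as a careful person would: the job done as asked, in the order asked, and still so for the second after the job is handed in, while the arm keeps its last pose, push and grip.
It also fails if it takes over 58 s, if anything falls off the work surface, if the arm or the gripper's body presses on something with over 40 N, if the wrist force passes 120 N, or if a joint passes its speed limit or range.

### The arm

A 7-joint arm with a two-finger parallel gripper is mounted at the origin on a cart in front of the work surface, level with it; the furniture and walls round the work are solid. World frame = base frame: x ahead of the robot, y to its left, z up, the work surface at z = 0. Lengths are in m, angles in rad, forces in N, time in s.
With the tool pointing down it reaches from about 0.4 to 0.85 m from the base axis. Payload 10.4 kg.
Tool frame: the origin (TCP) lies between the finger pads; the fingertips stand 22 mm ahead of it and the grasp point (between the pads) lies 3 mm ahead of it (r.nose_length is the distance from the TCP to the fingertips, in m); z points along the fingers, y is the line along which they close (so a half turn about z gives the same grasp; the last joint's range is limited). The gripper opens to 87 mm and grips with 3 to 60 N. Pads are 19 mm wide; open, the fingers measure 117 mm over their backs; the gripper's body (75 mm by 190 mm) begins 51 mm behind the grasp point.
Start: joints at [-1.23, 0.332, -0.065, 1.46, 0.022, 1.35, -0.088], TCP at [0.222, 0.584, 0.207] pointing down, gripper open.
Joint ranges: [-2.6, 2.6], [-0.5, 2.12], [-1.47, 1.34], [0.16, 2.42], [-1.27, 4.41], [0.06, 2.06], [-2.6, 2.6]. Speed limits (rad/s): [2.22, 2.22, 2.79, 2.79, 3.14, 3.14, 3.14].

### API

Orientations are given as a unit quaternion [x, y, z, w].
In Python, from bench import readout, cams, r gives the robot as it stands. The module is installed in compiled form; this text tells all that it offers.
- The arm moves only by the tool step_arm, never from a script. Its argument "deltas" is a list that holds one entry, the list of rows, each a list of 7 numbers: the turn, a rotation vector about the tool's x, y, z in rad, then the shift along the tool's x, y, z in m, then the opening in per cent of the stroke, from 0 (shut) to 100 (fully open). A call has 1 to 20 rows; each row is the pose to reach, as a shift and turn from the pose commanded when the call began, along the tool's axes at that moment; what a row does not reach only later rows make up. A row lasts 1/8 s, in which the tool goes at most 62.5 mm and 10.7 degrees, less where a joint would pass 70% of its speed; a pose out of reach is approached as far as the arm can. A call with a gripper value outside its range is refused whole. The fingers move at their own pace and stop on an object; "squeeze" is the grip in N (left out, the last holds). Time passes only in rows, so rows that repeat a pose let the fingers close. It gives the time, the measured TCP pose, the force, the opening and the grip force at its end, in the units of the state.
- readout.read_state(): the state, without advancing time (a new reading comes with each control period).
- cams.camera(name): name is "scene" or "top"; returns a dict with "img" (384x512x3 uint8, red, green, blue), "fx", "fy", "cx", "cy" (pixels), "k1" (the pictures are not rectified: a ray, as slopes to the right and down, at radius r is drawn at 1 + k1 r^2 times it, then the intrinsics apply), "origin" and "rotation" of the camera in the world. Camera axes: x right, y up, looking along -z (the intrinsics and any distortion apply to the point x, -y, -z); pixel columns grow to the right and rows downward; lengths in m; the calibration is good to about 2 mm. A picture is of the moment at which its call begins. There is no depth.
- r.close_job(): hands the job in; it is judged then, once.
The state is a dict: "time": time; "joint_positions": joint angles; "joint_vel": joint speeds; "joint_torque": joint torques, N m; "ee_pos": TCP position; "eef_rot": TCP orientation; "ft_force": force on the tool from outside, world axes, zero at the start; "torque": the same for the moment, N m; "width": finger opening in m; "grip_force": force on a finger pad.
Only numpy, scipy, OpenCV 4.12 (cv2) and the standard library are available. Lean on these libraries where they do the work, as an engineer would, in place of code of your own. Each camera call takes 0.05 s, during which the arm holds its last target. There are 200 camera calls.

## Working session

There is one attempt and no reset: what is moved stays moved. The work goes in short steps, Python scripts to look and compute and a tool call to move; the robot and the scene stay as the last step left them, time stands still between calls to the robot, and variables do not carry over. Pictures are saved under pics/ and viewed, at most 10 in all, crops included, and the job is handed in when it is done.

Besides the shell and the picture viewer there is one more tool, called after "Emit:" in YAML: its name, and indented under it one key for each argument. step_arm: Moves the arm, as the interface text tells. Its arguments: {"type":"object","properties":{"deltas":{"type":"array"},"squeeze":{"type":"number"}},"required":["deltas"]}

```bash
mkdir -p pics; cat > h.py <<'E'
import numpy as np, cv2
from bench import readout, cams, r
from scipy.spatial.transform import Rotation as R
def load(n):
    d=np.load(f'{n}.npy',allow_pickle=True).item(); return d
def snap(n,tag):
    d=cams.camera(n); d=dict(d); np.save(f'{n}.npy',d); cv2.imwrite(f'pics/{n}_{tag}.png',d['img'][:,:,::-1]); return d
def rot(d):
    a=np.array(d['rotation'],float)
    return a if a.shape==(3,3) else R.from_quat(a).as_matrix()
def ray(d,u,v):
    xd=(u-d['cx'])/d['fx']; yd=(v-d['cy'])/d['fy']; x,y=xd,yd
    for _ in range(30):
        s=1+d['k1']*(x*x+y*y); x,y=xd/s,yd/s
    w=rot(d)@np.array([x,-y,-1.]); return np.array(d['origin']),w/np.linalg.norm(w)
def plane(d,u,v,z):
    o,w=ray(d,u,v); return o+w*(z-o[2])/w[2]
def proj(d,p):
    c=rot(d).T@(np.array(p)-d['origin']); x,y=c[0]/-c[2],-c[1]/-c[2]; s=1+d['k1']*(x*x+y*y)
    return d['cx']+d['fx']*x*s, d['cy']+d['fy']*y*s
def tri(d1,p1,d2,p2):
    A=np.zeros((3,3));b=np.zeros(3)
    for d,p in((d1,p1),(d2,p2)):
        o,w=ray(d,*p); M=np.eye(3)-np.outer(w,w); A+=M;b+=M@o
    return np.linalg.solve(A,b)
E
python3 - <<'E'
from h import *
for n in('scene','top'):
    d=snap(n,'0'); print(n,{k:np.round(v,4).tolist() for k,v in d.items() if k!='img'})
print(readout.read_state())
a=[cv2.imread(f'pics/{n}_0.png') for n in('scene','top')]
E
```

```text
scene {'fx': 430.5424, 'fy': 430.5424, 'cx': 255.6516, 'cy': 194.5272, 'k1': -0.0173, 'origin': [0.0503, -0.4582, 0.989], 'rotation': [0.3304, -0.1237, -0.3501, 0.8677]}
top {'fx': 431.3716, 'fy': 431.3716, 'cx': 259.2909, 'cy': 190.6789, 'k1': -0.1095, 'origin': [0.3805, 0.1053, 1.3586], 'rotation': [-0.0491, 0.0501, 0.715, -0.6956]}
{'time': 0.1, 'joint_positions': array([-1.22964618,  0.33281246, -0.06469999,  1.46085816,  0.02158207,
        1.34989522, -0.08851702]), 'joint_vel': array([ 0.00169719, -0.00191409, -0.0014605 , -0.00173378, -0.0001605 ,
       -0.00036891, -0.00123369]), 'joint_torque': array([ 4.81563420e-04, -6.24547219e+01,  2.39968265e-02, -3.90716708e+01,
       -6.16309955e-02,  3.65384202e-02,  9.50044455e-05]), 'ee_pos': array([0.22223099, 0.58376339, 0.20613075]), 'eef_rot': array([ 1.80874854e-01,  9.83505912e-01, -6.32102848e-04, -9.58302759e-05]), 'ft_force': array([ 0.09765595, -0.26228915,  0.00360338]), 'torque': array([-0.05159605, -0.01664016,  0.02216368]), 'grip_force': 0.0, 'width': 0.08665907398292935}
```

View pics/scene_0.png

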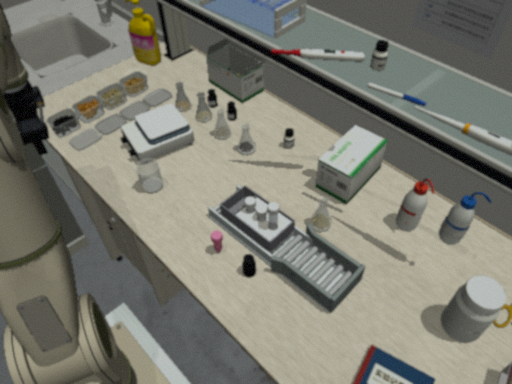

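View pics/top_0.png

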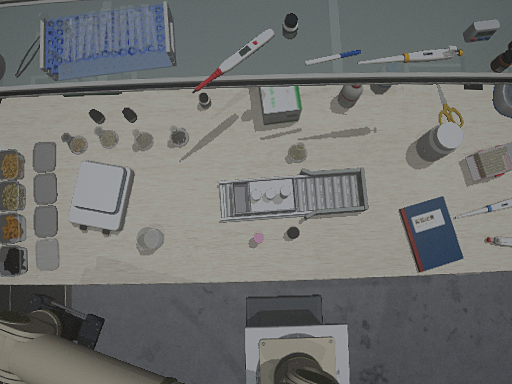

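The scene view shows the track from (215,210) to (360,275), with the crate at its upper-left end and white caps near (250,203), (262,211) and (273,212). The top view shows the crate at about (220–300, 177–220), the flask at (298,153), the bottle at (293,232), the pink look-alike at (258,238) and the beaker at (150,238). Next I'll zoom in.

```bash
python3 - <<'E'
from h import *
a=load('scene')['img'][170:320,195:375,::-1]; b=load('top')['img'][140:260,210:380,::-1]
A=cv2.resize(a,None,fx=4,fy=4,interpolation=cv2.INTER_CUBIC)[:600]
cv2.imwrite('pics/c1.png',A); cv2.imwrite('pics/c2.png',cv2.resize(b,None,fx=4.5,fy=4.5,interpolation=cv2.INTER_CUBIC))
E
```

```text
(no output)
```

View pics/c1.png

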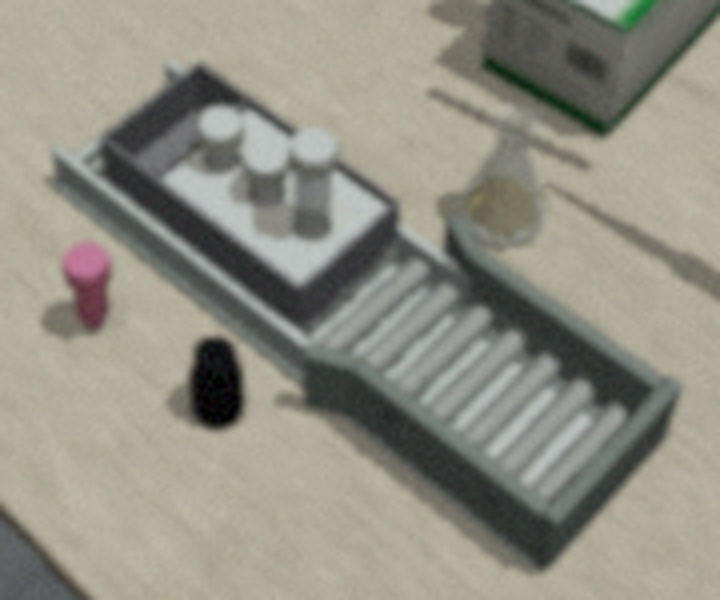

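View pics/c2.png

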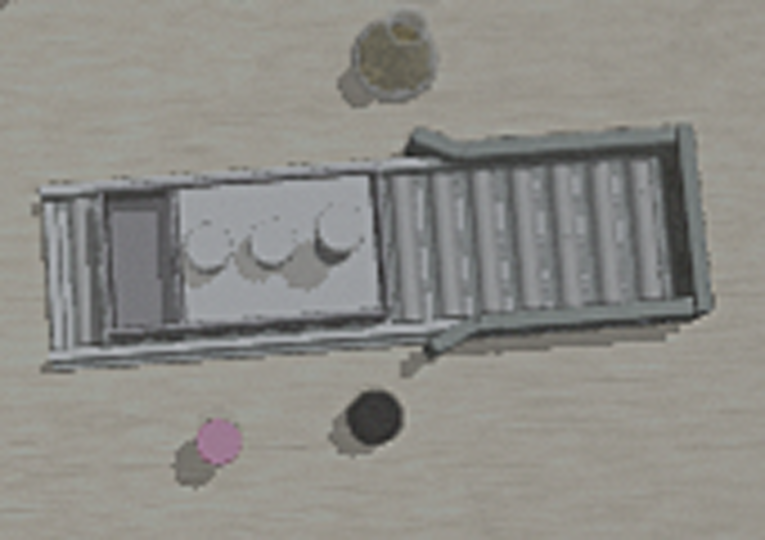

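The crops confirm that the tall tube is the -y one: its cap top is at (314,143) in the scene crop and (338,226) in the top crop. The crate's +y wall is at x≈105 in the top crop, and the bay end stop is at x≈690–705.

```bash
python3 - <<'E'
from h import *
t=load('top'); s=load('scene')
T=lambda u,v:(210+(u+.5)/4.5-.5,140+(v+.5)/4.5-.5); S=lambda u,v:(195+(u+.5)/4-.5,170+(v+.5)/4-.5)
np.set_printoptions(precision=4,suppress=True)
for n,a,b in(('tall',(338,224),(314,142)),('mid',(272,240),(266,157)),('end',(208,243),(221,122)),('crate+y far top',(106,192),(200,68)),('crate+y near top',(104,342),(107,148))):
    print(n,tri(t,T(*a),s,S(*b)))
for n,z,pts in (('rail end',.04,[(42,188),(48,360)]),('stop outer top',.07,[(692,125),(711,312)]),('cheek',.066,[(460,152),(478,325),(415,130),(432,352)]),('crate+y',.079,[(106,192),(106,340)]),('crate-y',.079,[(380,172),(384,320)]),('bottle',.066,[(375,418)]),('flask rim',.104,[(408,25)]),('flask base',.01,[(396,60)]),('pink',.075,[(219,441)])):
    for p in pts: print(n,p,plane(t,*T(*p),z))
print(plane(t,150,238,.06))
E
```

```text
tall [0.5537 0.0285 0.1512]
mid [0.5509 0.0691 0.1034]
end [0.5496 0.1111 0.1053]
crate+y far top [0.5903 0.1784 0.0753]
crate+y near top [0.4952 0.1796 0.0631]
rail end (42, 188) [0.5994 0.225  0.04  ]
rail end (48, 360) [0.4807 0.2226 0.04  ]
stop outer top (692, 125) [ 0.6258 -0.2196  0.07  ]
stop outer top (711, 312) [ 0.4979 -0.2246  0.07  ]
cheek (460, 152) [ 0.612  -0.0608  0.066 ]
cheek (478, 325) [ 0.4941 -0.0676  0.066 ]
cheek (415, 130) [ 0.6279 -0.0309  0.066 ]
cheek (432, 352) [ 0.477 -0.036  0.066]
crate+y (106, 192) [0.589  0.1787 0.079 ]
crate+y (106, 340) [0.4899 0.1806 0.079 ]
crate-y (380, 172) [ 0.5975 -0.0048  0.079 ]
crate-y (384, 320) [ 0.4981 -0.0036  0.079 ]
bottle (375, 418) [0.4341 0.0037 0.066 ]
flask rim (408, 25) [ 0.6917 -0.0253  0.104 ]
flask base (396, 60) [ 0.6897 -0.0254  0.01  ]
pink (219, 441) [0.4216 0.1077 0.075 ]
[0.4289 0.4347 0.06  ]
```

```bash
cat >> h.py <<'E'
YAW=0.049
def tgt(p,tilt=(0,0,0)):
    x=np.array([-np.sin(YAW),np.cos(YAW),0]);y=np.array([np.cos(YAW),np.sin(YAW),0])
    Rt=np.column_stack([x,y,[0,0,-1]])@R.from_rotvec(tilt).as_matrix()
    s=readout.read_state(); R0=R.from_quat(s['eef_rot']).as_matrix()
    print('from',np.round(s['ee_pos'],4),'turn',np.round(R.from_matrix(R0.T@Rt).as_rotvec(),4),'shift',np.round(R0.T@(np.array(p)-s['ee_pos']),4),'F',np.round(s['ft_force'],1))
E
python3 -c "
from h import *
tgt([.5375,.245,.2]);tgt([.5375,.245,.064])"
```

```text
from [0.2222 0.5838 0.2061] turn [-1.100e-03  8.000e-04  1.158e+00] shift [-0.4152 -0.2044  0.0064] F [ 0.1 -0.3  0. ]
from [0.2222 0.5838 0.2061] turn [-1.100e-03  8.000e-04  1.158e+00] shift [-0.4152 -0.2042  0.1424] F [ 0.1 -0.3  0. ]
```

Emit:
step_arm:
  deltas:
    - [[0,0,0.116,-0.0415,-0.0204,0.001,50],[0,0,0.232,-0.083,-0.0409,0.001,20],[0,0,0.347,-0.1246,-0.0613,0.002,0],[0,0,0.463,-0.166,-0.0818,0.003,0],[0,0,0.579,-0.2076,-0.1022,0.003,0],[0,0,0.695,-0.249,-0.1226,0.004,0],[0,0,0.811,-0.2906,-0.143,0.004,0],[0,0,0.926,-0.332,-0.1635,0.005,0],[0,0,1.042,-0.3737,-0.184,0.006,0],[0,0,1.158,-0.4152,-0.2044,0.006,0],[0,0,1.158,-0.4152,-0.2044,0.006,0],[0,0,1.158,-0.4152,-0.2043,0.036,0],[0,0,1.158,-0.4152,-0.2043,0.066,0],[0,0,1.158,-0.4152,-0.2042,0.096,0],[0,0,1.158,-0.4152,-0.2042,0.12,0],[0,0,1.158,-0.4152,-0.2042,0.142,0],[0,0,1.158,-0.4152,-0.2042,0.142,0],[0,0,1.158,-0.4152,-0.2042,0.142,0]]
  squeeze: 10

```text
time: 2.35
ee_pos: [0.5378, 0.2462, 0.0657]
eef_rot: [0.689, 0.725, 0.0, -0.0]
ft_force: [-0.9, 0.0, 1.3]
width: 0.0005
grip_force: 0.0
```

```bash
python3 -c "
from h import *
print(readout.read_state()['joint_positions'])
tgt([.5375,.245,.064]); tgt([.5415,.195,.064])"
```

```text
[-0.76120099  0.38240322  0.3114189   1.72977894 -0.1326627   1.04918705
 -0.35477126]
from [0.5378 0.2462 0.0657] turn [ 0.0006 -0.0006  0.0009] shift [-0.0012 -0.0004  0.0017] F [-0.9  0.   1.3]
from [0.5378 0.2462 0.0657] turn [ 0.0006 -0.0006  0.0009] shift [-0.0514  0.0011  0.0016] F [-0.9  0.   1.3]
```

Emit:
step_arm:
  deltas:
    - [[0,0,0,-0.02,0,0.001,0],[0,0,0,-0.04,0,0.001,0],[0,0,0,-0.045,0,0.001,0],[0,0,0,-0.05,0,0.001,0],[0,0,0,-0.055,0,0.001,0],[0,0,0,-0.06,0,0.001,0],[0,0,0,-0.066,0,0.001,0],[0,0,0,-0.074,0,0.001,0],[0,0,0,-0.084,0,0.001,0],[0,0,0,-0.094,0,0.001,0],[0,0,0,-0.104,0,0.001,0],[0,0,0,-0.114,0,0.001,0],[0,0,0,-0.124,0,0.001,0],[0,0,0,-0.134,0,0.001,0],[0,0,0,-0.144,0,0.001,0],[0,0,0,-0.154,0,0.001,0],[0,0,0,-0.162,0,0.001,0],[0,0,0,-0.168,0,0.001,0],[0,0,0,-0.172,0,0.001,0],[0,0,0,-0.174,0,0.001,0]]

```text
time: 4.85
ee_pos: [0.5462, 0.0715, 0.0638]
eef_rot: [0.69, 0.724, -0.0, -0.0]
ft_force: [0.2, 2.5, 0.6]
width: 0.0006
grip_force: 0.7
```

```bash
python3 - <<'E'
from h import *
s=snap('scene','1');t=snap('top','1')
a=cv2.resize(s['img'][170:320,195:375,::-1],None,fx=2.2,fy=2.2,interpolation=cv2.INTER_CUBIC)
b=cv2.resize(t['img'][140:260,210:380,::-1],(396,280),interpolation=cv2.INTER_CUBIC)
c=np.zeros((330,792,3),np.uint8);c[:,:396]=a[:330];c[:280,396:]=b;cv2.imwrite('pics/d1.png',c)
E
```

```text
(no output)
```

View pics/d1.png

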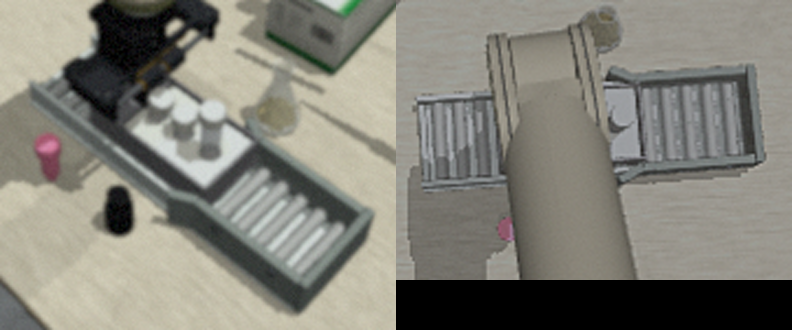

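The crate rolls ahead of the closed fingers with about 2.5 N on the tool, and the tubes are upright. Its -y end is near (245,165) in the left view, just entering the bay flare.

Emit:
step_arm:
  deltas:
    - [[0,0,0,-0.005,0,0,0],[0,0,0,-0.012,0,0,0],[0,0,0,-0.02,0,0,0],[0,0,0,-0.028,0,0,0],[0,0,0,-0.036,0,0,0],[0,0,0,-0.043,0,0,0],[0,0,0,-0.049,0,0,0],[0,0,0,-0.054,0,0,0],[0,0,0,-0.058,0,0,0],[0,0,0,-0.061,0,0,0],[0,0,0,-0.063,0,0,0],[0,0,0,-0.065,0,0,0],[0,0,0,-0.067,0,0,0],[0,0,0,-0.069,0,0,0],[0,0,0,-0.071,0,0,0],[0,0,0,-0.073,0,0,0],[0,0,0,-0.075,0,0,0]]

```text
time: 7.08
ee_pos: [0.55, -0.0032, 0.0638]
eef_rot: [0.69, 0.724, 0.0, -0.0]
ft_force: [0.3, 0.7, 0.4]
width: 0.001
grip_force: 0.7
```

Emit:
step_arm:
  deltas:
    - [[0,0,0,-0.0015,0,0,0],[0,0,0,-0.003,0,0,0],[0,0,0,-0.0045,0,0,0],[0,0,0,-0.006,0,0,0],[0,0,0,-0.0075,0,0,0],[0,0,0,-0.009,0,0,0]]

```text
time: 7.82
ee_pos: [0.5504, -0.0122, 0.0638]
eef_rot: [0.69, 0.724, 0.0, -0.0]
ft_force: [0.5, 1.1, 0.8]
width: 0.0002
grip_force: 0.6
```

Emit:
step_arm:
  deltas:
    - [[0,0,0,-0.0015,0,0,0],[0,0,0,-0.003,0,0,0],[0,0,0,-0.0045,0,0,0],[0,0,0,-0.006,0,0,0]]

```text
time: 8.32
ee_pos: [0.5507, -0.0182, 0.0638]
eef_rot: [0.69, 0.724, 0.0, -0.0]
ft_force: [-0.1, 2.1, 0.6]
width: 0.001
grip_force: 0.6
```

Emit:
step_arm:
  deltas:
    - [[0,0,0,-0.0015,0,0,0],[0,0,0,-0.003,0,0,0],[0,0,0,-0.0045,0,0,0]]

```text
time: 8.7
ee_pos: [0.5509, -0.0227, 0.0638]
eef_rot: [0.69, 0.724, 0.0, -0.0]
ft_force: [0.1, 1.6, 0.3]
width: 0.0005
grip_force: 0.6
```

```bash
python3 - <<'E'
from h import *
s=snap('scene','2');t=snap('top','2')
a=cv2.resize(s['img'][200:320,245:375,::-1],None,fx=3.04,fy=3.04,interpolation=cv2.INTER_CUBIC)
b=cv2.resize(t['img'][155:235,290:380,::-1],None,fx=4.4,fy=4.4,interpolation=cv2.INTER_CUBIC)
c=np.zeros((370,792,3),np.uint8);c[:364,:395]=a[:364];c[:352,396:]=b;cv2.imwrite('pics/d2.png',c)
E
```

```text
(no output)
```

View pics/d2.png

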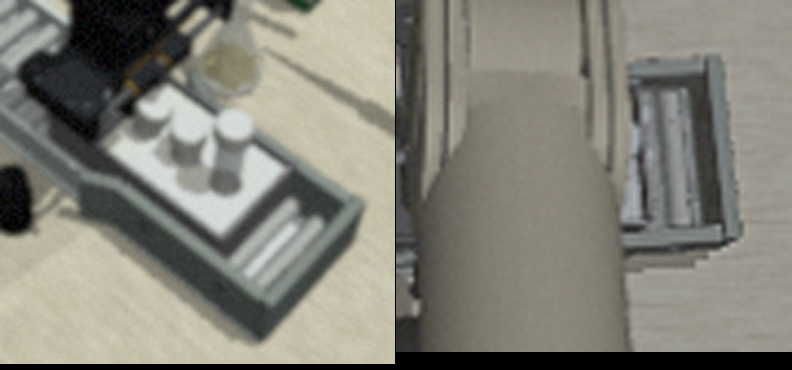

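The crate is still short of the stop: two or three rollers show between its -y wall (x≈225–290) and the end stop in the left view. I'll measure what remains.

```bash
python3 - <<'E'
from h import *
s=load('scene');t=load('top')
S=lambda u,v:(245+(u+.5)/3.04-.5,200+(v+.5)/3.04-.5); T=lambda u,v:(290+(u-396+.5)/4.4-.5,155+(v+.5)/4.4-.5)
print('cap',plane(s,*S(234,122),.152))
print('crate -y corner near top, far top',plane(s,*S(222,248),.079),plane(s,*S(291,172),.079))
print('stop inner top',plane(s,*S(258,300),.07),plane(s,*S(352,203),.07),'top cam',[plane(t,*T(*p),.07) for p in((705,70),(722,235))],'outer',[plane(t,*T(*p),.07) for p in((722,58),(741,238))])
print('was', [plane(load('top'),*proj(t,[0,0,0]),0)])
E
```

```text
cap [ 0.56045922 -0.1280867   0.152     ]
crate -y corner near top, far top [ 0.50641831 -0.1716495   0.079     ] [ 0.60028092 -0.16455913  0.079     ]
stop inner top [ 0.49643807 -0.21798436  0.07      ] [ 0.61782357 -0.21508782  0.07      ] top cam [array([ 0.61628986, -0.20801579,  0.07      ]), array([ 0.50101702, -0.21285381,  0.07      ])] outer [array([ 0.62446742, -0.22051814,  0.07      ]), array([ 0.49855631, -0.22594254,  0.07      ])]
was [array([-5.55111512e-17,  1.38777878e-16, -2.22044605e-16])]
```

```bash
python3 - <<'E'
from h import *
s=load('scene')
C=lambda p:[round(float(x)) for x in ((proj(s,p)[0]-245)*3.04,(proj(s,p)[1]-200)*3.04)]
for n,p in(('tcp',[.5509,-.0227,.0638]),('tip',[.5509,-.0227,.0418]),('body',[.5509,-.0227,.113]),('body near',[.456,-.027,.113]),('body far',[.646,-.018,.113])): print(n,C(p))
S1=lambda u,v:(195+(u+.5)/2.2-.5,170+(v+.5)/2.2-.5)
s1={**s}
print('cap at d1',plane(s,*S1(211,108),.152), plane(s,*S1(185,125),.107),plane(s,*S1(160,98),.107))
S=lambda u,v:(245+(u+.5)/3.04-.5,200+(v+.5)/3.04-.5)
print('short caps d2',plane(s,*S(190,130),.107),plane(s,*S(153,106),.107))
S0=lambda u,v:(195+(u+.5)/4-.5,170+(v+.5)/4-.5)
print('d0',plane(s,*S0(314,142),.152),plane(s,*S0(266,157),.107),plane(s,*S0(221,122),.107))
E
python3 - <<'E'
import cv2
a=cv2.imread('pics/scene_2.png')[190:270,230:330]
cv2.imwrite('pics/d3.png',cv2.resize(a,None,fx=7,fy=7,interpolation=cv2.INTER_CUBIC))
E
```

```text
tcp [123, 115]
tip [122, 130]
body [125, 81]
body near [46, 150]
body far [196, 16]
cap at d1 [ 0.55389295 -0.03371895  0.152     ] [ 0.54113957 -0.00702095  0.107     ] [0.54857996 0.04188301 0.107     ]
short caps d2 [ 0.55620383 -0.09053452  0.107     ] [ 0.55228649 -0.05303515  0.107     ]
d0 [0.55422921 0.0274282  0.152     ] [0.54944748 0.06662598 0.107     ] [0.54898667 0.10978054 0.107     ]
```

View pics/d3.png

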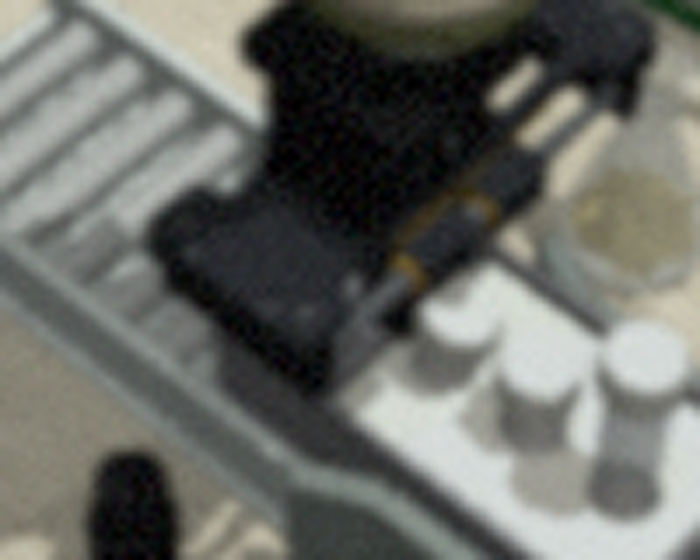

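The view shows the gripper apparently over the crate's +y compartment rather than behind its end wall. I'll check this by projecting the known tool points into the pictures.

```bash
python3 - <<'E'
from h import *
s=load('scene');t=load('top')
def draw(path,d,box,pose,q,k):
    im=cv2.imread(path); x0,y0,w,h=box; a=cv2.resize(im[y0:y0+h,x0:x0+w],None,fx=k,fy=k,interpolation=cv2.INTER_CUBIC)
    Rm=R.from_quat(q).as_matrix(); P=lambda v:tuple(int((c-o+.5)*k) for c,o in zip(proj(d,np.array(pose)+Rm@np.array(v)),(x0,y0)))
    cv2.circle(a,P([0,0,0]),4,(0,0,255),-1); cv2.circle(a,P([0,0,.022]),4,(0,255,0),-1)
    c=[P([i*.0375,j*.095,-.048]) for i,j in((-1,-1),(1,-1),(1,1),(-1,1))]
    cv2.polylines(a,[np.array(c)],True,(255,255,0),1); return a,P
A,_=draw('pics/scene_2.png',s,(225,175,100,110),[.5509,-.0227,.0638],[.69,.724,0,0],4)
# crate +y wall (estimated moved) outline
x0,y0=225,175
def Q(p): return tuple(int((c-o+.5)*4) for c,o in zip(proj(s,p),(x0,y0)))
m=np.array([.0078,-.1575])
for cc,y in(((255,0,255),.095),((0,140,255),-.095)):
    o=np.array([.5485,.0876])+m; f=lambda a,b:o+a*np.array([.9988,.049])+b*np.array([-.049,.9988])
    pts=[Q([*f(a,y),z]) for a,z in((-.05,.079),(.05,.079),(.05,.029),(-.05,.029))]; cv2.polylines(A,[np.array(pts)],True,cc,1)
B,_=draw('pics/top_0.png',t,(30,270,110,110),[.2222,.5838,.2061],[.1809,.9835,0,0],3.5)
c=np.zeros((440,790,3),np.uint8);c[:A.shape[0],:A.shape[1]]=A;c[:B.shape[0],402:402+B.shape[1]]=B[:,:388];cv2.imwrite('pics/e1.png',c)
E
```

```text
(no output)
```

View pics/e1.png

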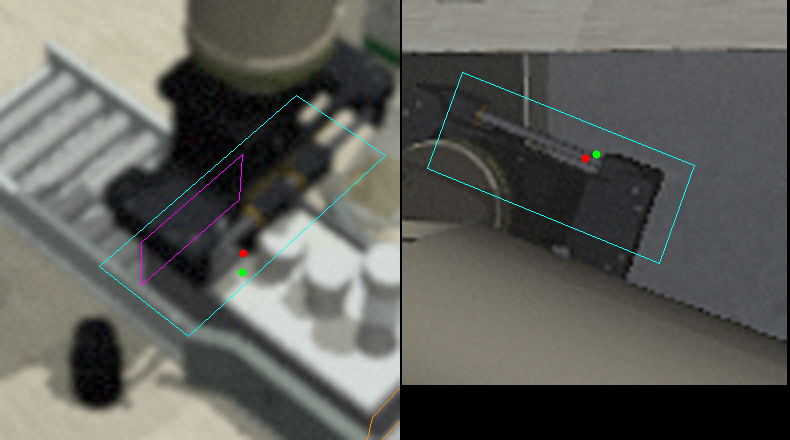

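```bash
python3 - <<'E'
from h import *
print('nose',r.nose_length,[a for a in dir(r) if not a.startswith('_')])
s=readout.read_state();print(s['ee_pos'],s['ft_force'],s['torque'])
E
```

```text
nose 0.022 ['PlanningError', 'close_job', 'nose_length']
[ 0.55088535 -0.02290289  0.06380083] [-0.45522071  0.55638046 -0.0768729 ] [0.02777752 0.05138144 0.01933152]
```

Emit:
step_arm:
  deltas:
    - [[0,0,0,0.004,0,0,0],[0,0,0,0.004,0,-0.03,0],[0,0,0,0.004,0,-0.06,0],[0,0,0,0.004,0,-0.1,0],[0,0,0,0.05,0,-0.1,0],[0,0,0,0.1,0,-0.1,0],[0,0,0,0.15,0,-0.1,0],[0,0,0,0.2,0,-0.1,0],[0,0,0,0.25,0,-0.1,0],[0,0,0,0.293,0,-0.1,0],[0,0,0,0.293,0,-0.05,0],[0,0,0,0.293,0,-0.01,0],[0,0,0,0.293,0,0.01,0],[0,0,0,0.293,0,0.02,0],[0,0,0,0.293,0,0.028,0],[0,0,0,0.293,0,0.034,0],[0,0,0,0.293,0,0.037,0],[0,0,0,0.293,0,0.037,0]]

```text
time: 11.05
ee_pos: [0.5366, 0.2701, 0.027]
eef_rot: [0.69, 0.724, 0.0, -0.0]
ft_force: [0.3, -0.0, -0.7]
width: -0.0
grip_force: 0.0
```

```bash
python3 - <<'E'
from h import *
s=snap('scene','3');t=snap('top','3')
st=readout.read_state()
out=[]
for d,k in((s,3.5),(t,3.5)):
    a=cv2.resize(d['img'][:,:,::-1],None,fx=k,fy=k,interpolation=cv2.INTER_CUBIC)
    P=lambda v:tuple(int(c*k) for c in proj(d,st['ee_pos']+np.array(v)))
    cv2.circle(a,P([0,0,-.022]),3,(0,255,0),-1)
    u,v=P([0,-.1,0]); 
    out.append(a[v-240:v+170,u-195:u+200])
cv2.imwrite('pics/f1.png',np.hstack(out)); print(st['ee_pos'],st['ft_force'])
E
```

```text
[0.53677491 0.27013383 0.02721814] [0.27073214 0.15702433 0.72794187]
```

View pics/f1.png

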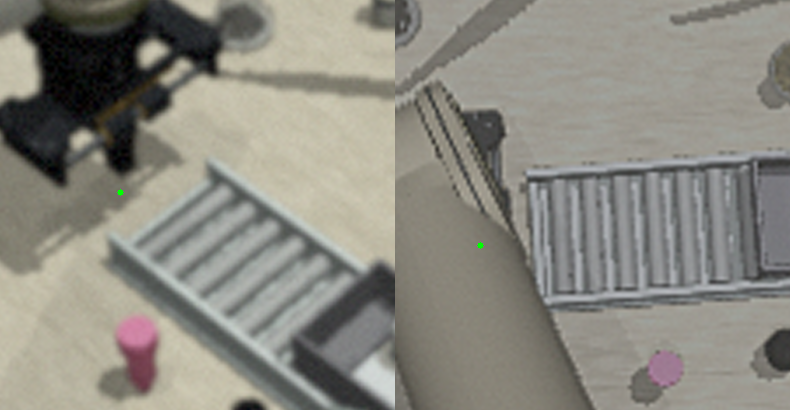

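The left view shows the real fingertips at about (120,172), well above the projected tip (120,192). The reported TCP height therefore seems off, so the fingers probably passed over the crate wall and pushed on a short tube. The crate's +y end is at (295–395, 265–365), and everything is upright. I'll calibrate the height with a gentle touch on the worktop.

Emit:
step_arm:
  deltas:
    - [[0,0,0,0,0,0.002,0],[0,0,0,0,0,0.004,0],[0,0,0,0,0,0.006,0],[0,0,0,0,0,0.008,0],[0,0,0,0,0,0.01,0]]

```text
time: 11.78
ee_pos: [0.5365, 0.2701, 0.0167]
eef_rot: [0.69, 0.724, 0.0, -0.0]
ft_force: [-0.7, 0.3, 0.2]
width: 0.0003
grip_force: 0.0
```

Emit:
step_arm:
  deltas:
    - [[0,0,0,0,0,0.002,0],[0,0,0,0,0,0.004,0],[0,0,0,0,0,0.006,0],[0,0,0,0,0,0.008,0],[0,0,0,0,0,0.01,0],[0,0,0,0,0,0.012,0]]

```text
time: 12.52
ee_pos: [0.5366, 0.27, 0.0047]
eef_rot: [0.69, 0.724, 0.0, -0.0]
ft_force: [0.7, 0.8, -0.2]
width: 0.0005
grip_force: 0.0
```

Emit:
step_arm:
  deltas:
    - [[0,0,0,0,0,0.002,0],[0,0,0,0,0,0.004,0],[0,0,0,0,0,0.005,0]]

```text
time: 12.9
ee_pos: [0.5365, 0.27, -0.0003]
eef_rot: [0.69, 0.724, -0.0, -0.0]
ft_force: [-0.3, -0.3, -0.5]
width: 0.0005
grip_force: 0.0
```

Emit:
step_arm:
  deltas:
    - [[0,0,0,0,0,0.002,0],[0,0,0,0,0,0.004,0],[0,0,0,0,0,0.005,0]]

```text
time: 13.28
ee_pos: [0.5365, 0.27, -0.0053]
eef_rot: [0.69, 0.724, -0.0, -0.0]
ft_force: [0.3, 0.0, 0.8]
width: 0.0006
grip_force: 0.0
```

Emit:
step_arm:
  deltas:
    - [[0,0,0,0,0,0.002,0],[0,0,0,0,0,0.004,0]]

```text
time: 13.52
ee_pos: [0.5365, 0.27, -0.0093]
eef_rot: [0.69, 0.724, 0.0, -0.0]
ft_force: [-1.0, 0.1, 0.1]
width: 0.0006
grip_force: 0.0
```

Emit:
step_arm:
  deltas:
    - [[0,0,0,0,0,0.002,0],[0,0,0,0,0,0.004,0]]

```text
time: 13.78
ee_pos: [0.5365, 0.2701, -0.0133]
eef_rot: [0.69, 0.724, 0.0, -0.0]
ft_force: [-0.0, 0.0, 0.4]
width: 0.0007
grip_force: 0.0
```

Emit:
step_arm:
  deltas:
    - [[0,0,0,0,0,0.002,0],[0,0,0,0,0,0.004,0]]

```text
time: 14.02
ee_pos: [0.5366, 0.2701, -0.0154]
eef_rot: [0.69, 0.724, -0.0, -0.0]
ft_force: [-14.1, -5.5, 36.1]
width: 0.0003
grip_force: 18.4
```

Emit:
step_arm:
  deltas:
    - [[0,0,0,0,0,0.002,0],[0,0,0,0,0,0.003,0]]

```text
time: 14.28
ee_pos: [0.5367, 0.2701, -0.0155]
eef_rot: [0.69, 0.724, 0.0, -0.001]
ft_force: [-24.8, -12.1, 61.7]
width: 0.0004
grip_force: 30.7
```

Emit:
step_arm:
  deltas:
    - [[0,0,0,0,0,0.002,0],[0,0,0,0,0,0.003,0]]

```text
time: 14.52
ee_pos: [0.5366, 0.2702, -0.0157]
eef_rot: [0.69, 0.724, 0.0, -0.001]
ft_force: [-38.6, -18.6, 93.0]
width: 0.0003
grip_force: 46.7
```

Contact came at a reported TCP z of -0.0153, so the true heights are about 37 mm above the reported ones. That means the fingers skimmed over the crate wall. I'll lift off and push again with the correct height.

Emit:
step_arm:
  deltas:
    - [[0,0,0,0,0,-0.01,0],[0,0,0,0,0,-0.04,0],[0,0,0,0,0,-0.1,0],[0,0,0,-0.05,0,-0.1,0],[0,0,0,-0.1,0,-0.1,0],[0,0,0,-0.15,0,-0.1,0],[0,0,0,-0.19,0,-0.1,0],[0,0,0,-0.19,0,-0.1,0],[0,0,0,-0.19,0,-0.08,0],[0,0,0,-0.19,0,-0.065,0],[0,0,0,-0.19,0,-0.055,0],[0,0,0,-0.19,0,-0.055,0]]

```text
time: 16.02
ee_pos: [0.5453, 0.0805, 0.0311]
eef_rot: [0.689, 0.724, -0.001, -0.0]
ft_force: [0.5, -0.1, -0.5]
width: 0.0003
grip_force: 0.0
```

```bash
python3 - <<'E'
from h import *
s=load('scene')
st=readout.read_state();print(st['ee_pos'],st['ft_force'])
# crate wall from f1 left: near top corner (294,335), far top (392,265)
k=3.5;pe=np.array([.5368,.2701,.0272]);P=[int(c*k) for c in proj(s,pe+[0,-.1,0])]
f=lambda u,v:((u+P[0]-195+.5)/k-.5,(v+P[1]-240+.5)/k-.5)
print('crate +y near corner',plane(s,*f(294,335),.079)); print('tip seen',[plane(s,*f(121,173),z) for z in(.03,.042)])
t=load('top');P=[int(c*k) for c in proj(t,pe+[0,-.1,0])]
g=lambda u,v:((u-395+P[0]-195+.5)/k-.5,(v+P[1]-240+.5)/k-.5)
print('crate +y wall top',plane(t,*g(755,160),.079),plane(t,*g(760,272),.079),'pink',plane(t,*g(665,368),.075))
E
```

```text
[0.54534479 0.0804518  0.03108485] [ 0.45297839 -0.07716828 -0.49729701]
crate +y near corner [0.50269145 0.01880915 0.079     ]
tip seen [array([0.53950008, 0.27089783, 0.03      ]), array([0.53337827, 0.26177516, 0.042     ])]
crate +y wall top [0.597146   0.02571559 0.079     ] [0.50044038 0.02488624 0.079     ] pink [0.42147919 0.10792366 0.075     ]
```

Emit:
step_arm:
  deltas:
    - [[0,0,0,-0.02,0,0,0],[0,0,0,-0.035,0,0,0],[0,0,0,-0.04,0,0,0],[0,0,0,-0.045,0,0,0],[0,0,0,-0.05,0,0,0],[0,0,0,-0.055,0,0,0],[0,0,0,-0.06,0,0,0],[0,0,0,-0.065,0,0,0],[0,0,0,-0.07,0,0,0],[0,0,0,-0.074,0,0,0],[0,0,0,-0.077,0,0,0],[0,0,0,-0.079,0,0,0],[0,0,0,-0.081,0,0,0],[0,0,0,-0.082,0,0,0]]

```text
time: 17.77
ee_pos: [0.5498, -0.0018, 0.0318]
eef_rot: [0.69, 0.724, -0.0, -0.0]
ft_force: [0.6, 2.2, -0.1]
width: 0.0003
grip_force: 0.7
```

Emit:
step_arm:
  deltas:
    - [[0,0,0,-0.0015,0,0,0],[0,0,0,-0.003,0,0,0],[0,0,0,-0.0045,0,0,0]]

```text
time: 18.15
ee_pos: [0.5501, -0.0062, 0.0318]
eef_rot: [0.69, 0.724, 0.0, -0.0]
ft_force: [0.6, 1.0, -0.3]
width: 0.0007
grip_force: 0.7
```

Emit:
step_arm:
  deltas:
    - [[0,0,0,-0.001,0,0,0],[0,0,0,-0.002,0,0,0],[0,0,0,-0.003,0,0,0]]

```text
time: 18.52
ee_pos: [0.5501, -0.008, 0.0318]
eef_rot: [0.689, 0.724, 0.0, -0.001]
ft_force: [-0.6, 7.1, 1.0]
width: 0.0002
grip_force: 3.7
```

Emit:
step_arm:
  deltas:
    - [[0,0,0,-0.0008,0,0,0],[0,0,0,-0.0008,0,0,0]]

```text
time: 18.77
ee_pos: [0.5501, -0.0079, 0.0318]
eef_rot: [0.689, 0.725, 0.001, -0.001]
ft_force: [-0.6, 8.7, 0.6]
width: 0.0008
grip_force: 3.9
```

The crate has hit the stop, with force rising to 8.7 N and no further motion. I'll back off gently, lift and open.

Emit:
step_arm:
  deltas:
    - [[0,0,0,0.001,0,0,0],[0,0,0,0.003,0,0,0],[0,0,0,0.006,0,0,0],[0,0,0,0.012,0,0,0],[0,0,0,0.03,0,0,0],[0,0,0,0.05,0,-0.04,0],[0,0,0,0.08,0,-0.08,30],[0,0,0,0.11,0,-0.13,70],[0,0,0,0.14,0,-0.16,100],[0,0,0,0.14,0,-0.16,100],[0,0,0,0.14,0,-0.16,100]]

```text
time: 20.15
ee_pos: [0.5429, 0.1298, 0.191]
eef_rot: [0.689, 0.724, -0.001, -0.0]
ft_force: [0.7, 0.5, 0.4]
width: 0.0429
grip_force: 0.0
```

```bash
python3 - <<'E'
from h import *
s=snap('scene','4');t=snap('top','4')
a=cv2.resize(s['img'][215:310,260:370,::-1],None,fx=3.6,fy=3.6,interpolation=cv2.INTER_CUBIC)
b=cv2.resize(t['img'][150:240,285:380,::-1],None,fx=4.1,fy=4.1,interpolation=cv2.INTER_CUBIC)
c=np.zeros((370,790,3),np.uint8);c[:a.shape[0],:396]=a;c[:b.shape[0],400:400+b.shape[1]]=b;cv2.imwrite('pics/g1.png',c); print(readout.read_state()['ee_pos'])
E
```

```text
[0.54285585 0.12891779 0.19064859]
```

View pics/g1.png

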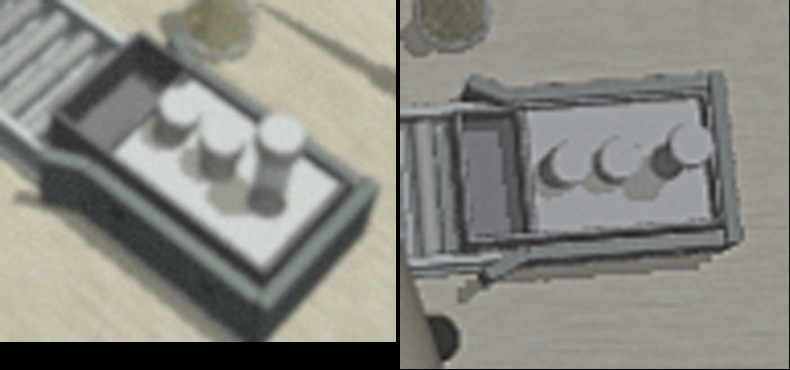

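The crate is docked: its -y wall is against the end stop in both views, the tubes are upright, and the flask and bottle haven't moved. The tall cap top is at about (281,133) in the left view and (689,144) in the right.

```bash
python3 - <<'E'
from h import *
s=load('scene');t=load('top')
S=lambda u,v:(260+(u+.5)/3.6-.5,215+(v+.5)/3.6-.5);T=lambda u,v:(285+(u-400+.5)/4.1-.5,150+(v+.5)/4.1-.5)
p=tri(s,S(281,133),t,T(689,144));print('cap tri',p,plane(t,*T(689,144),.153),plane(s,*S(281,133),.153))
print('mid',tri(s,S(222,140),t,T(619,158)),'end',tri(s,S(180,104),t,T(576,163)))
print('wall +y',plane(t,*T(462,115),.079),plane(t,*T(466,238),.079))
tgt([.562,-.172,.16]); tgt([.562,-.172,.08])
E
```

```text
cap tri [ 0.56227354 -0.17373421  0.14867253] [ 0.56037926 -0.17168008  0.153     ] [ 0.56106281 -0.17602787  0.153     ]
mid [ 0.56027682 -0.1329792   0.09887211] end [ 0.55511437 -0.0989729   0.11197506]
wall +y [ 0.5975105  -0.02200062  0.079     ] [ 0.50674971 -0.02123005  0.079     ]
from [0.5429 0.1289 0.1906] turn [-0.0018  0.0009 -0.0012] shift [-0.3015  0.0048  0.0309] F [ 0.3 -0.9 -1.4]
from [0.5429 0.1289 0.1906] turn [-0.0018  0.0009 -0.0012] shift [-0.3014  0.0049  0.1109] F [ 0.3 -0.9 -1.4]
```

Emit:
step_arm:
  deltas:
    - [[0,0,0,-0.04,0.0005,0,100],[0,0,0,-0.085,0.001,0,100],[0,0,0,-0.13,0.002,0,100],[0,0,0,-0.175,0.0025,0.005,100],[0,0,0,-0.22,0.003,0.01,100],[0,0,0,-0.265,0.0035,0.02,100],[0,0,0,-0.295,0.004,0.025,100],[0,0,0,-0.303,0.004,0.03,100],[0,0,0,-0.303,0.004,0.03,100],[0,0,0,-0.303,0.004,0.03,100],[0,0,0,-0.303,0.004,0.045,100],[0,0,0,-0.303,0.004,0.06,100],[0,0,0,-0.303,0.004,0.075,100]]

```text
time: 21.88
ee_pos: [0.5619, -0.1721, 0.1153]
eef_rot: [0.689, 0.724, -0.0, -0.0]
ft_force: [0.2, -0.3, -0.0]
width: 0.0872
grip_force: 0.0
```

Emit:
step_arm:
  deltas:
    - [[0,0,0,-0.001,0,0.012,100],[0,0,0,-0.001,0,0.024,100],[0,0,0,-0.001,0,0.035,100],[0,0,0,-0.001,0,0.035,100],[0,0,0,-0.001,0,0.035,60],[0,0,0,-0.001,0,0.035,30],[0,0,0,-0.001,0,0.035,10],[0,0,0,-0.001,0,0.035,0],[0,0,0,-0.001,0,0.035,0],[0,0,0,-0.001,0,0.035,0],[0,0,0,-0.001,0,0.035,0],[0,0,0,-0.001,0,0.035,0]]
  squeeze: 15

```text
time: 23.38
ee_pos: [0.5623, -0.1736, 0.0818]
eef_rot: [0.69, 0.724, 0.0, -0.0]
ft_force: [-0.3, -0.2, 0.8]
width: 0.0292
grip_force: 15.0
```

The opening of 29 mm means the upper pads caught the cap's edge. I'll reopen, go 8 mm lower and close on the body.

Emit:
step_arm:
  deltas:
    - [[0,0,0,0,0,0,40],[0,0,0,0,0,0,60],[0,0,0,0,0,0,60],[0,0,0,0,0,0.004,60],[0,0,0,0,0,0.008,60],[0,0,0,0,0,0.008,60]]

```text
time: 24.12
ee_pos: [0.562, -0.1734, 0.0733]
eef_rot: [0.69, 0.724, -0.0, -0.0]
ft_force: [-0.3, 0.8, -0.0]
width: 0.0517
grip_force: 0.0
```

Emit:
step_arm:
  deltas:
    - [[0,0,0,0,0,0,30],[0,0,0,0,0,0,10],[0,0,0,0,0,0,0],[0,0,0,0,0,0,0],[0,0,0,0,0,0,0],[0,0,0,0,0,0,0],[0,0,0,0,0,0,0]]
  squeeze: 20

```text
time: 25.0
ee_pos: [0.5624, -0.1735, 0.0739]
eef_rot: [0.69, 0.724, 0.0, 0.0]
ft_force: [0.0, -0.1, 0.5]
width: 0.0286
grip_force: 20.0
```

Still gripping at cap diameter. I'll take a proper full-cap grip instead, by moving up 20 mm.

Emit:
step_arm:
  deltas:
    - [[0,0,0,0,0,0,40],[0,0,0,0,0,0,60],[0,0,0,0,0,0,60],[0,0,0,0,0,-0.01,60],[0,0,0,0,0,-0.02,60],[0,0,0,0,0,-0.02,60],[0,0,0,0,0,-0.02,30],[0,0,0,0,0,-0.02,10],[0,0,0,0,0,-0.02,0],[0,0,0,0,0,-0.02,0],[0,0,0,0,0,-0.02,0],[0,0,0,0,0,-0.02,0],[0,0,0,0,0,-0.02,0]]
  squeeze: 25

```text
time: 26.62
ee_pos: [0.5623, -0.1735, 0.0938]
eef_rot: [0.69, 0.724, 0.0, -0.0]
ft_force: [-0.0, -0.4, -1.2]
width: 0.0288
grip_force: 25.0
```

Emit:
step_arm:
  deltas:
    - [[0,0,0,0,0,-0.005,0],[0,0,0,0,0,-0.01,0],[0,0,0,0,0,-0.016,0],[0,0,0,0,0,-0.024,0],[0,0,0,0,0,-0.034,0],[0,0,0,0,0,-0.046,0],[0,0,0,0,0,-0.06,0],[0,0,0,0,0,-0.08,0],[0,0,0,0,0,-0.105,0],[0,0,0,0,0,-0.13,0],[0,0,0,0,0,-0.155,0],[0,0,0,0,0,-0.18,0],[0,0,0,0,0,-0.2,0],[0,0,0,0,0,-0.21,0],[0,0,0,0,0,-0.21,0]]

```text
time: 28.5
ee_pos: [0.5625, -0.1737, 0.3043]
eef_rot: [0.69, 0.724, 0.0, 0.0]
ft_force: [1.1, 0.3, -0.6]
width: 0.0292
grip_force: 25.0
```

```bash
python3 - <<'E'
from h import *
s=snap('scene','5');t=snap('top','5');s4=cv2.imread('pics/scene_4.png')
st=readout.read_state();print(st['ee_pos'],st['width'],st['ft_force'],st['joint_positions'])
# pixel positions of expected tube in scene; diff vs background scene_4 around crate
for z in(.303,.266): print('tcp px',proj(s,[*st['ee_pos'][:2],z]))
for n,p in(('old tall cap',[.561,-.1735,.153]),('old base',[.561,-.1735,.075])): print(n,proj(s,p))
g=cv2.cvtColor(s['img'],cv2.COLOR_RGB2GRAY);g4=cv2.cvtColor(s4,cv2.COLOR_BGR2GRAY)
print('column down old tube now/before');u,v0=map(int,proj(s,[.561,-.1735,.153]))
print([int(g[v,u]) for v in range(v0-12,v0+34,2)]);print([int(g4[v,u]) for v in range(v0-12,v0+34,2)])
u,v=map(int,proj(s,[*st['ee_pos'][:2],.303]))
for vv in range(v-30,v+50,4): print(vv,[f'{int(g[vv,x]):3d}' for x in range(u-36,u+40,4)])
E
```

```text
[ 0.56204771 -0.17343753  0.30310515] 0.029001658578329093 [ 0.3414349   0.3599337  -0.28249567] [-0.23466961  0.23156782  0.55964097  1.42911806 -0.12228261  1.51664598
  0.36865117]
tcp px (np.float64(346.282098005926), np.float64(209.56103497562643))
tcp px (np.float64(343.8064445139793), np.float64(220.64681756644495))
old tall cap (np.float64(336.82332414594), np.float64(250.9430486809943))
old base (np.float64(332.8271109887015), np.float64(268.82273186321845))
column down old tube now/before
[195, 195, 189, 187, 165, 134, 101, 102, 197, 217, 215, 214, 218, 217, 199, 118, 92, 92, 118, 200, 214, 217, 216]
[187, 189, 184, 182, 186, 211, 211, 212, 211, 177, 106, 103, 123, 133, 130, 106, 103, 107, 126, 194, 207, 210, 209]
179 ['142', ' 67', ' 35', ' 22', ' 31', ' 32', ' 31', ' 18', '  3', ' 11', '  9', ' 10', '  1', ' 22', ' 27', ' 59', ' 78', ' 35', '146']
183 [' 89', ' 30', ' 40', ' 35', ' 41', ' 47', ' 40', ' 42', ' 27', ' 33', '  5', ' 17', ' 25', ' 27', ' 65', ' 84', '168', '155', '196']
187 [' 40', ' 20', ' 59', ' 46', ' 39', ' 41', ' 41', ' 45', ' 43', ' 38', ' 37', ' 21', '
[... 1693 characters left out ...]
9', '196']
239 ['172', '206', '102', '126', '166', '193', '199', '191', '190', '193', '191', '184', '186', '188', '136', '130', '131', '172', '194']
243 ['175', '206', '195', '151', '100', '144', '186', '191', '200', '184', '181', '180', '175', '184', '195', '181', '132', '127', '130']
247 ['142', '137', '149', '155', '196', ' 80', '132', '173', '179', '183', '179', '178', '181', '183', '183', '190', '199', '156', '131']
251 ['102', '127', '141', '197', '216', '215', '118', '109', '146', '175', '182', '179', '180', '177', '182', '176', '178', '196', '184']
255 ['139', '155', '131', '218', '193', '216', '218', '188', ' 84', '135', '177', '185', '176', '176', '180', '181', '181', '189', '194']
```

The tube came out: its socket is empty in the picture and the tube hangs below the fingertips, foot at z ≈ 0.24. Now I'll tilt 45° outward about the tool's x.

Emit:
step_arm:
  deltas:
    - [[-0.04,0,0,0,0,0,0],[-0.1,0,0,0,0,0,0],[-0.18,0,0,0,0,0,0],[-0.26,0,0,0,0,0,0],[-0.34,0,0,0,0,0,0],[-0.42,0,0,0,0,0,0],[-0.5,0,0,0,0,0,0],[-0.58,0,0,0,0,0,0],[-0.65,0,0,0,0,0,0],[-0.71,0,0,0,0,0,0],[-0.75,0,0,0,0,0,0],[-0.775,0,0,0,0,0,0],[-0.785,0,0,0,0,0,0],[-0.785,0,0,0,0,0,0],[-0.785,0,0,0,0,0,0]]
  squeeze: 30

```text
time: 30.48
ee_pos: [0.5625, -0.1735, 0.304]
eef_rot: [0.637, 0.669, 0.277, 0.264]
ft_force: [0.4, 0.2, 0.4]
width: 0.0286
grip_force: 30.0
```

```bash
python3 - <<'E'
from h import *
s=snap('scene','6');t=snap('top','6')
st=readout.read_state();Rm=R.from_quat(st['eef_rot']).as_matrix();print(st['ee_pos'],st['width'],st['grip_force'],'tool z',Rm[:,2],np.degrees(np.arccos(-Rm[2,2])),np.abs(st['joint_vel']).max())
p=st['ee_pos']
for d,n in((s,'scene'),(t,'top')):
    g=cv2.cvtColor(d['img'],cv2.COLOR_RGB2GRAY)
    e=[proj(d,p+np.array([0,0,dz])+Rm[:,2]*L) for dz in(0,.037) for L in(.02,.11)]; print(n,np.round(e).tolist())
    u,v=map(int,e[3])
    for vv in range(v-24,v+25,3): print(vv,' '.join(f'{int(g[vv,x]):3d}' for x in range(u-36,u+40,3)),'u0',u-36)
# crate / objects check: top view differences vs pic 4 for bottle/flask and vs 0 for beaker
for n in('scene','top'):
    a=cv2.imread(f'pics/{n}_6.png');b=cv2.imread(f'pics/{n}_4.png')
    for nm,P in(('cratewall',[.552,-.0215,.079]),('end',[.5565,-.097,.108]),('mid',[.559,-.134,.108]),('flask',[.69,-.025,.05]),('bottle',[.434,.004,.066])):
        u,v=map(int,proj(load(n),P)); print(n,nm,round(float(np.abs(a[v-5:v+6,u-5:u+6].astype(int)-b[v-5:v+6,u-5:u+6]).mean()),1),end=' | ')
    print()
E
```

```text
[ 0.56248308 -0.17353636  0.30391434] 0.0291826352309453 29.968497091904283 tool z [ 0.70583034  0.03458848 -0.70753598] 44.96521201030054 0.0033612575250801264
scene [[350.0, 210.0], [362.0, 211.0], [352.0, 198.0], [365.0, 201.0]]
176  42  33  69 100 110 103  71  34  32  36  33  34  35  21  17 122 186 185 184 181 185 179 178 184 190 185 u0 328
179  34  34  63  95 108 109 109  95  40  28  34  34  37  28  65 137 181 184 182 181 183 188 187 185 187 184 u0 328
182  20  61  28  31  68  96 109 111  55  27  43  26  30 138 185 187 189 181 187 188 182 184 186 189 187 187 u0 328
185  52  44  28  27  23  37  76  78  31  58  94  50 113 184 185 184 186 187 184 186 183 183 185 185 181 184 u0 328
188  53  37  29  33  24  18  19  33  24  99  68  74 173 189 188 192 189 188 190 187 187 185 184 181 179 183 u0 328
191  55  35  36  35  34  18  39  34  22  74  65 139 176 170 174 186 187 191 187 187 187 180 186 182 188 178 u0 328
194  83  29  32  36  34  28  34  19  28  44  97 165 188 179 177 179 180 182 185 188 187 188 189 186 183 182 u0 328
197  96  31  31  31  28  32  31  36  35  37  32  93 184 181 180
[... 2591 characters left out ...]
 148 157 157 153 157 152 150 152 159 158 157 152 150 u0 325
163 161 159 157 160 156 157 156 155 154 153 157 155 126 125 142 158 155 157 157 158 157 158 157 160 144 158 u0 325
166 150 156 157 154 158 152 149 159 155 154 161 164 105 121 106 105  68  72  50  44  43  47  52  53  63  69 u0 325
169 166 162 146 123 131 132 136 115 115 121 124 121 107 106  41  64  62  53  57  52  53  52  51  54  55  54 u0 325
172 128 130 135 129 117 111  92  80  86  96 122 109 118  95  86  52  58  60  59  57  58  60  56  59  55  59 u0 325
scene cratewall 54.0 | scene end 163.2 | scene mid 148.9 | scene flask 36.3 | scene bottle 5.8 | 
top cratewall 5.4 | top end 6.0 | top mid 16.8 | top flask 5.7 | top bottle 26.4 |
```

```bash
python3 - <<'E'
from h import *
st=readout.read_state();Rm=R.from_quat(st['eef_rot']).as_matrix();p=st['ee_pos'];q={}
for n,box in(('scene',(334,200,364,222)),('top',(350,156,376,180))):
    d=load(n);x0,y0,x1,y1=box
    df=np.abs(cv2.imread(f'pics/{n}_6.png').astype(int)-cv2.imread(f'pics/{n}_0.png')).max(2);g=cv2.imread(f'pics/{n}_6.png',0)
    print(n,'axis px L=-.02,.03,.061',[np.round(proj(d,p+Rm[:,2]*L),1).tolist() for L in(-.02,.03,.061)])
    for v in range(y0,y1): print(v,''.join('#' if g[v,x]<55 and df[v,x]>20 else '+' if df[v,x]>20 else '.' for x in range(x0,x1)),x0)
print(tri(load('scene'),(359,211.5),load('top'),(363,163)))
E
```

```text
scene axis px L=-.02,.03,.061 [[343.4, 208.7], [351.0, 209.9], [355.4, 210.5]]
200 #######...###############++... 334
201 #########.##############++.... 334
202 ########################++.... 334
203 #######################++..... 334
204 ######################+++..... 334
205 #########++++#########++...... 334
206 #########+++++#######++....... 334
207 ########++++++#######++....... 334
208 #######+++++++#++++++++....... 334
209 #######+++++++#+++++++++...... 334
210 ######++++++++++++++++++...... 334
211 ######+.+++++++++++++++++..... 334
212 #####++++++++++++++++++++..... 334
213 ####+++++++++++++++++++++..... 334
214 ####++++++++++++++++++++...... 334
215 ###++++++++++++++++++++....... 334
216 ####++++++++....++++++........ 334
217 ######++++++.................. 334
218 ######++++++.................. 334
219 ######+++++................... 334
220 #####++++++................... 334
221 ####+++++++................... 334
top axis px L=-.02,.03,.061 [[371.0, 179.3], [365.9, 168.0], [363.0, 161.3]]
156 .......................... 350
157 .......................... 350
158 .......................... 350
159 .......................... 350
160 .......................... 350
161 ............++............ 350
162 ...........+++.+.......... 350
163 ...........++++.+......... 350
164 ...........++++........... 350
165 ...........+++++.......... 350
166 ...........+++++.+++++++++ 350
167 ...........+++++++######## 350
168 ............+.+++####++#++ 350
169 ............+++++##+++++## 350
170 ............++++++###+++## 350
171 .............+.+.+##+#+++# 350
172 ...+++++++...+.+.+#####+++ 350
173 +........++...++..####++++ 350
174 ++++++++.++...+++.####++++ 350
175 ++++++++..+...+++.+###++++ 350
176 ++++++++..+....+++.###++## 350
177 ++..+++++.+....+++.+##++++ 350
178 ++..+++++.+....+++.###++++ 350
179 ++.++++++.+.....++.###++#+ 350
[ 0.60539817 -0.17527762  0.2591027 ]
```

The tilted foot triangulates to (0.605, -0.175, 0.259), which matches the 45° tool axis. The crate and the other objects look unchanged from above, so I'm handing in.

```bash
python3 -c "
from bench import r
print(r.close_job())"
```

```text
the job is handed in; nothing more can be done
None
```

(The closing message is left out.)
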